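Snap a bearing cover home with the seating tool

ROBOT

A 7-joint arm with a two-finger parallel gripper is mounted at the origin on the work surface. World frame = base frame: x ahead of the robot, y to its left, z up, the work surface at z = 0. Lengths are in m, angles in rad, forces in N, time in s.
With the tool pointing down it reaches from about 0.425 to 0.925 m from the base axis. Payload 6.8 kg.
Tool frame: the origin (TCP) lies on the centre line of the jaws, within the pads' length; the fingertips stand bot.tip_reach ahead of it and the grasp point (between the pads) lies 3 mm ahead of it (bot.tip_reach is the distance from the TCP to the fingertips, in m); z points along the fingers, y is the line along which they close (so a half turn about z gives the same grasp; the last joint's range is limited). The gripper opens to 85 mm and grips with 20 to 120 N. Pads are 22 mm wide; open, the fingers measure 114 mm over their backs; the gripper's body (76 mm by 85 mm) begins 54 mm behind the grasp point. The pads swing forward as they close: fully open they stand 13 mm farther back than shut.
Start: joints at [-1.42, 0.477, 0.022, 1.555, -0.011, 1.109, -0.083], TCP at [0.173, 0.653, 0.253] pointing down, gripper open.
Joint ranges: [-2.96, 2.96], [-0.34, 2.1], [-1.41, 1.46], [0.24, 2.44], [-1.37, 4.51], [0.17, 1.92], [-2.96, 2.96]. Speed limits (rad/s): [2.39, 2.39, 3.14, 3.14, 3.14, 3.14, 3.14].

INTERFACE

Orientations are given as a unit quaternion [w, x, y, z].
In Python, from station import bot gives the robot as it stands.
- The arm moves only by the tool jog_arm, never from a script. Its argument "deltas" is a list of rows, each a list of 7 numbers: the shift along the world's x, y, z in m, then the turn, a rotation vector about the world's x, y, z in rad, then the opening, from 0 (shut) to 1 (fully open). In form: [[x, y, z, rx, ry, rz, grip], ...]. A call has 1 to 10 rows; each row shifts and turns the commanded pose from where the row before left it; what a row does not reach is not made up. A row lasts 1/10 s, in which the tool goes at most 50 mm and 8.59 degrees, less where a joint would pass 70% of its speed; a pose out of reach is approached as far as the arm can. A call with a gripper value outside its range is refused whole. The fingers move at their own pace and stop on an object; "newtons" is the grip in N (left out, the last holds). Time passes only in rows, so rows that do not move let the fingers close. It gives the time, the measured TCP pose, the force, the opening and the grip force at its end, in the units of the state.
- bot.get_obs(): the state, without advancing time (a new reading comes with each control period).
- bot.read_camera(name): name is "scene" or "top" or "wrist"; returns a dict with "img" (420x560x3 uint8, red, green, blue), "K" (3x3 intrinsics, pixels), "eye" and "attitude" of the camera in the world. Camera axes: x right, y down, z forward; pixel columns grow to the right and rows downward; lengths in m; the calibration is good to about 2 mm. A picture is of the moment at which its call begins. There is no depth.
- bot.hand_in(): hands the job in; it is judged then, once.
The state is a dict: "t": time; "q": joint angles; "joint_vel": joint speeds; "joint_torque": joint torques, N m; "eef_pos": TCP position; "tool_rot": TCP orientation; "contact_force": force on the tool from outside, world axes, zero at the start; "torque": the same for the moment, N m; "gripper_width": opening from 0.0 (shut) to 1.0 (fully open); "grasp_force": force on a finger pad.
Only numpy, scipy, OpenCV 4.12 (cv2) and the standard library are available. Lean on these libraries where they do the work, as an engineer would, in place of code of your own. Each camera call takes 0.05 s, during which the arm holds its last target. There are 200 camera calls.

TASK

The mixer's bearing needs its cover back. Set the grey cover, plug first, loosely in the tilted mouth of the bearing housing and let go of it; then take the seating tool, put its hollow foot over the cover's boss and press squarely along the bearing's axis until the cover clicks fully home under all four spring clips. Finally stand the tool upright in the middle of the black rubber mat, setting it down rather than dropping it, and leave the soap bars and the tub where they are.

Things in the scene. Friction and masses are not known exactly. Their poses are not given: they have to be found in the camera images.
- mouth (a point): Centre of the bearing housing's mouth, in its flat seat face, 100 mm above the bench. The mouth is a steel ring: outside 64 mm, bore 40 mm, 30 mm deep. z: out of the bore along its axis, leaning 30 degrees from vertical towards the robot's right and a little towards the robot; y: level; x: up the slope of the face.
- stand: The dark steel angled stand that carries the housing (a grey cylinder 80 mm across), fixed to the bench. Base plate 130 x 110 x 14 mm; origin on the bench straight below the mouth's centre, z up.
- clip0: One of four alike sprung steel clips on the diagonals of the mouth (45, 135, 225, 315 degrees from its x); origin and z as the mouth's. Their round noses are 11.5 mm in front of the seat face, reach in to 26 mm from the axis and spring outward when pushed; tops 15 mm in front. They snap over the cover's flange: 10 to 18 N along the axis; it moves in the last 10 mm.
- cover_center (a point): Centre (half-way up) of the loose grey plastic cover, 51 mm high, 90 g, round, standing on its plug. z: plug to boss. From below: plug 36 mm across, 20 mm long, chamfered foot; flange 57 mm across, 9 mm thick, chamfered below; boss 20 mm across, 22 mm tall, to grasp by. The flange's underside is 5.5 mm below this point, its top 3.5 mm above, the boss top 25.5 mm above.
- cover: The same cover as a body; origin at the centre of the plug's foot, z to the boss. Set loosely in the mouth it rests on the clip noses, its centre (half-way up) about 16 mm in front of the seat face; fully home, the flange lies on the seat face and its centre is 5.5 mm in front of it.
- driver_center (a point): Centre (half-way up) of the seating tool, 86 mm high, 300 g, standing on its foot. z: foot to handle. From below: hollow aluminium foot (outside 46, inside 27 mm across, hollow 26 mm deep), shoulder disc 58 mm across and 10 mm thick (its top 7 mm below this point), black square handle 24 x 24 mm, 50 mm tall, sides along x and y. The foot's end is 43 mm below this point.
- driver: The same seating tool as a body; origin at the centre of its foot, z to the handle. Fingertips may bear on the shoulder when pressing.
- mat_top (a point): Centre of the top face of the black rubber mat, 110 x 110 mm and 4 mm thick, fixed flat on the bench; sides along x and y.
- soap_a_center (a point): Bystander: centre of a cream soap bar, 62 x 92 x 32 mm, lying on the bench.
- soap_b_center (a point): Bystander: centre of another such soap bar, beyond the bearing stand.
- tub_center (a point): Bystander: centre of an open white plastic tub, 200 x 130 x 70 mm, at the left of the bench.
Not all that is in view belongs to the job. Of the things shaped like the part that bears mat_top, the black one is meant.

How it is judged:
By the outcome, as a careful person would: the job done as asked, in the order asked, and still so for the second after the job is handed in, with the robot touching nothing.
It also fails if it takes over 58 s, if anything falls off the work surface, if the arm or the gripper's body presses on something with over 40 N, if the wrist force passes 120 N, or if a joint passes its speed limit or range.

## Working session

There is one attempt and no reset: what is moved stays moved. The work goes in short steps, Python scripts to look and compute and a tool call to move; the robot and the scene stay as the last step left them, time stands still between calls to the robot, and variables do not carry over. Pictures are saved under pics/ and viewed, at most 10 in all, crops included, and the job is handed in when it is done.

Besides the shell and the picture viewer there is one more tool, called after "Request:" by a JSON object that holds its "method" and its "body". jog_arm: Moves the arm, as the interface text tells. Its arguments: {"type":"object","properties":{"deltas":{"type":"array"},"newtons":{"type":"number"}},"required":["deltas"]}

```bash
mkdir -p pics; ls; cat > h.py <<'E'
import numpy as np,cv2
from scipy.spatial.transform import Rotation as R
from station import bot
def rot(q): return R.from_quat([q[1],q[2],q[3],q[0]])
def cam(n,f=None):
    c=bot.read_camera(n)
    if f: cv2.imwrite('pics/'+f,c['img'][:,:,::-1])
    a=np.array(c['attitude'],float)
    c['R']=a if a.shape==(3,3) else rot(a).as_matrix()
    c['eye']=np.array(c['eye'],float); c['K']=np.array(c['K'],float)
    return c
def ray(c,u,v):
    d=c['R']@np.linalg.inv(c['K'])@np.array([u,v,1.]); return c['eye'],d/np.linalg.norm(d)
def onz(c,u,v,z):
    e,d=ray(c,u,v); return e+d*(z-e[2])/d[2]
def tri(*rs):
    A=sum(np.eye(3)-np.outer(d,d) for e,d in rs); b=sum((np.eye(3)-np.outer(d,d))@e for e,d in rs)
    p=np.linalg.solve(A,b); return p,[np.linalg.norm((np.eye(3)-np.outer(d,d))@(p-e)) for e,d in rs]
def proj(c,p):
    x=c['K']@(c['R'].T@(np.array(p)-c['eye'])); return x[:2]/x[2]
E
python3 - <<'E'
from h import *
for n in ['scene','top']:
    c=cam(n,n+'0.png'); print(n,c['eye'],c['R'].round(3).tolist(),c['K'].tolist())
o=bot.get_obs(); print(o, bot.tip_reach)
a=cv2.imread('pics/scene0.png');b=cv2.imread('pics/top0.png')
E
```

```text
pics
scene [1.53582438 0.20505944 1.01310082] [[-0.005, 0.674, -0.739], [1.0, 0.001, -0.006], [-0.003, -0.739, -0.674]] [[404.2547514423491, 0.0, 285.0297300190588], [0.0, 404.2547514423491, 210.45370071080413], [0.0, 0.0, 1.0]]
top [0.47667863 0.17372817 1.50920647] [[0.009, -0.999, 0.042], [-1.0, -0.009, 0.009], [-0.008, -0.042, -0.999]] [[497.35618306566397, 0.0, 285.950284872353], [0.0, 497.35618306566397, 210.3004421553837], [0.0, 0.0, 1.0]]
{'t': 0.1, 'q': array([-1.42009265,  0.47772571,  0.02232753,  1.55633631, -0.01148763,
        1.10926509, -0.08309279]), 'joint_vel': array([-0.00065936, -0.00092474,  0.00129283, -0.00345566, -0.00114769,
       -0.00127297,  0.00055813]), 'joint_torque': array([ 4.79190086e-03, -5.97755420e+01,  1.61399625e+00, -2.81953919e+01,
        1.28504782e-02,  4.94391716e-03,  2.40213711e-05]), 'eef_pos': array([0.17262688, 0.65205559, 0.25242392]), 'tool_rot': array([-4.35404193e-05,  1.29017976e-01,  9.91641930e-01, -8.02033594e-04]), 'contact_force': array([-0.12657161,  0.08737951,  0.50579921]), 'torque': array([0.00573151, 0.03954438, 0.0134506 ]), 'grasp_force': 0.0, 'gripper_width': 1.0010784793048941} 0.022
```

View pics/scene0.png

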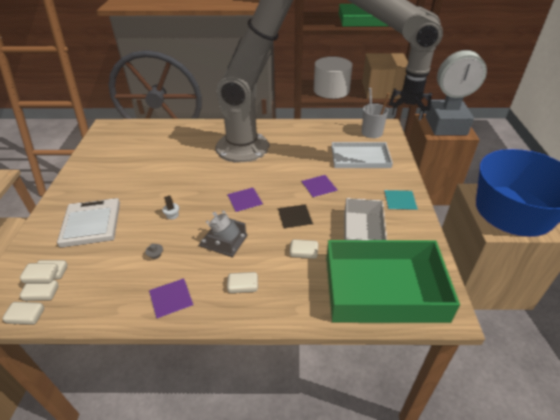

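View pics/top0.png

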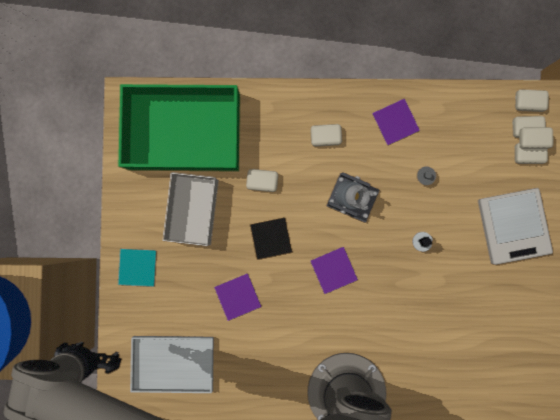

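The scene view shows the grey cover at about (153,251), the tool at (170,207), the stand at (224,235), and the black mat at (295,216). The top view shows the same things at (428,176), (423,242), (354,197) and (271,238).

Candidates:
- **Cover:** top (428,176), grey and round. The housing cylinder at (357,195) is also grey, but it is fixed to the stand.
- **Tool:** (423,242), light foot with a black handle. It is the only one.
- **Mat:** black (271,238). The purple ones at (396,121), (334,270) and (238,297) and the teal one at (137,267) are not meant.

I choose the cover at (428,176), the tool at (423,242) and the black mat, and will check them in a close crop.

```bash
python3 - <<'E'
from h import *
a=cv2.imread('pics/scene0.png')[185:275,130:330];b=cv2.imread('pics/top0.png')[160:260,320:450]
a=cv2.resize(a,None,fx=4,fy=4,interpolation=cv2.INTER_CUBIC)[:, :400+60]
b=cv2.resize(b,None,fx=2.6,fy=3.6,interpolation=cv2.INTER_CUBIC)
cv2.imwrite('pics/crop0.png',np.hstack([a,b]))
class C(dict):pass
c=cam('top')
for n,u,v,z in [('cover',428,176,.03),('tool',423,242,.05),('mat',271,238,.004),('mouth',357,195,.1),('soapA',263,181,.016),('soapB',326,135,.032)]: print(n,onz(c,u,v,z).round(3))
E
```

```text
cover [ 0.645 -0.236  0.03 ]
tool [ 0.449 -0.215  0.05 ]
mat [0.456 0.231 0.004]
mouth [ 0.582 -0.015  0.1  ]
soapA [0.628 0.256 0.016]
soapB [0.766 0.069 0.032]
```

View pics/crop0.png

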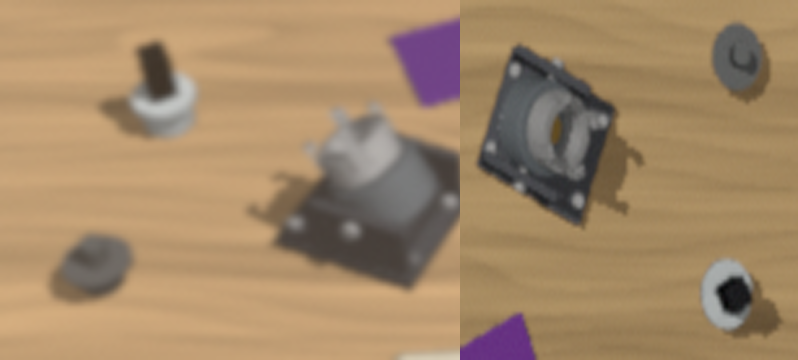

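The crop confirms the choice: the cover with its grey boss, the tool with its black square handle, and the housing mouth with clips leaning to the right. Next I swing over for a closer wrist look.

Request:
{"method": "jog_arm", "body": {"deltas": [[0.03, -0.034, 0.01, 0, 0, 0, 1], [0.03, -0.034, 0.01, 0, 0, 0, 1], [0.03, -0.034, 0.01, 0, 0, 0, 1], [0.03, -0.034, 0.01, 0, 0, 0, 1], [0.03, -0.034, 0.01, 0, 0, 0, 1], [0.03, -0.034, 0.01, 0, 0, 0, 1], [0.03, -0.034, 0.01, 0, 0, 0, 1], [0.03, -0.034, 0.01, 0, 0, 0, 1], [0.03, -0.034, 0, 0, 0, 0, 1], [0.02, -0.04, 0, 0, 0, 0, 1]]}}

```text
t: 1.15
eef_pos: [0.4644, 0.3052, 0.3335]
tool_rot: [0.0, 0.129, 0.992, 0.0]
contact_force: [-0.6, 0.4, 0.5]
gripper_width: 1.001
grasp_force: 0.0
```

Request:
{"method": "jog_arm", "body": {"deltas": [[0.01, -0.045, 0, 0, 0, 0, 1], [0.01, -0.045, 0, 0, 0, 0, 1], [0.01, -0.045, 0, 0, 0, 0, 1], [0.01, -0.045, 0, 0, 0, 0, 1], [0.01, -0.045, 0, 0, 0, 0, 1], [0.01, -0.045, 0, 0, 0, 0, 1], [0.01, -0.045, 0, 0, 0, 0, 1], [0, -0.045, 0, 0, 0, 0, 1], [0, -0.02, 0, 0, 0, 0, 1], [0, 0, 0, 0, 0, 0, 1]]}}

```text
t: 2.15
eef_pos: [0.5321, -0.0778, 0.3333]
tool_rot: [0.0, 0.132, 0.991, -0.001]
contact_force: [-0.4, 0.5, -0.3]
gripper_width: 0.997
grasp_force: 0.0
```

```bash
python3 - <<'E'
from h import *
c=cam('wrist','w1.png'); o=bot.get_obs(); print(c['eye'],c['R'].round(3).tolist(),c['K'][0,0],o['eef_pos'],rot(o['tool_rot']).as_matrix().round(3).tolist(),o['q'])
np.savez('w1.npz',**{k:c[k] for k in('eye','R','K','img')})
E
```

```text
[ 0.46898407 -0.05992594  0.45279983] [[0.262, 0.933, 0.248], [0.965, -0.253, -0.069], [-0.001, 0.258, -0.966]] 322.2248461124308 [ 0.53238429 -0.07495656  0.33319406] [[-0.966, 0.259, -0.0], [0.259, 0.966, -0.0], [0.0, -0.0, -1.0]] [-0.38351149  0.18360422  0.47497636  1.80901072 -0.09064546  1.17070606
  1.42861184]
```

View pics/w1.png

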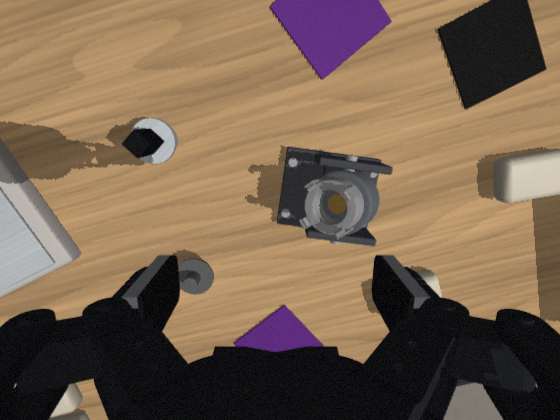

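The wrist view shows the ring mouth near (334,204), the cover near (197,277), the tool near (150,141), and the mat at upper right. I'll magnify the mouth and compute rough positions.

```bash
python3 - <<'E'
from h import *
c=dict(np.load('w1.npz'))
im=c['img'][:,:,::-1]
m=cv2.resize(im[140:250,265:400],None,fx=5.5,fy=5.4,interpolation=cv2.INTER_CUBIC); cv2.imwrite('pics/crop1.png',m)
t=cam('top')
for uv in [(342.3,172.5),(379.6,189.2),(366.2,222.5),(326.9,205.3)]: print(onz(t,*uv,.014).round(4))
print(onz(c,287,148,.014),onz(c,278,225,.014))
print('cover',onz(c,197,277,.03),'tool foot',onz(c,155,141,.036))
E
```

```text
[0.6556 0.0176 0.014 ]
[ 0.606  -0.0948  0.014 ]
[ 0.5054 -0.0548  0.014 ]
[0.5561 0.0634 0.014 ]
[ 0.50657618 -0.0545204   0.014     ] [ 0.60835421 -0.0944628   0.014     ]
cover [ 0.64875832 -0.22641629  0.03      ] tool foot [ 0.45227854 -0.21432976  0.036     ]
```

View pics/crop1.png

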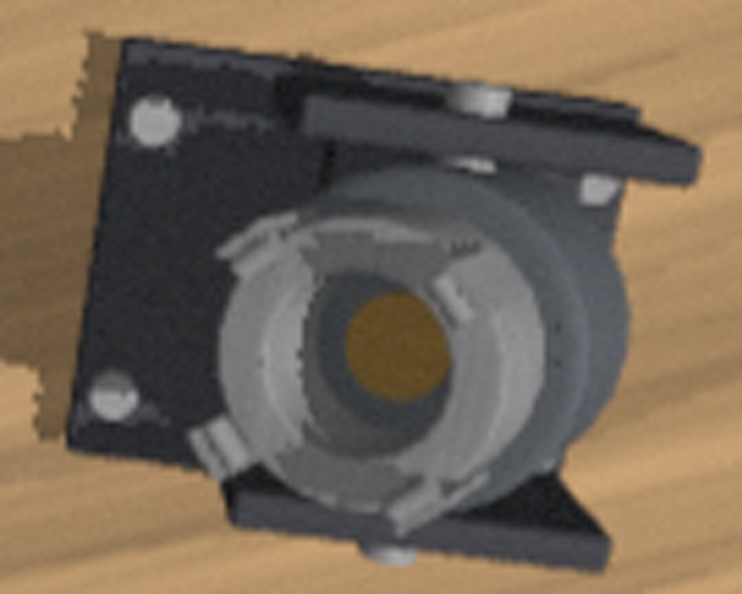

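The base plate corners give the lean azimuth: axis n ≈ (-0.186,-0.464,0.866). The bore centre sits at crop (366,364), which is full-frame (331.5,207.4). I'll move above the cover and measure there.

Request:
{"method": "jog_arm", "body": {"deltas": [[0.022, -0.031, -0.02, 0, 0, 0, 0.8], [0.022, -0.031, -0.025, 0, 0, 0, 0.8], [0.022, -0.031, -0.028, 0, 0, 0, 0.8], [0.022, -0.031, -0.03, 0, 0, 0, 0.8], [0.02, -0.029, -0.03, 0, 0, 0, 0.8], [0, 0, 0, 0, 0, 0, 0.8], [0, 0, 0, 0, 0, 0, 0.8]]}}

```text
t: 2.95
eef_pos: [0.6408, -0.2248, 0.1986]
tool_rot: [-0.001, 0.128, 0.992, 0.0]
contact_force: [0.8, 0.4, 0.5]
gripper_width: 0.804
grasp_force: 0.0
```

```bash
python3 - <<'E'
from h import *
c1=dict(np.load('w1.npz')); t=cam('top')
print('mouth',onz(c1,331.5,207.4,.1),onz(t,357.7,196.1,.1),tri(ray(c1,331.5,207.4),ray(t,357.7,196.1)))
c=cam('wrist','w2.png'); o=bot.get_obs(); print(o['eef_pos'],bot.tip_reach,o['gripper_width'])
np.savez('w2.npz',**{k:c[k] for k in('eye','R','K','img')})
print(proj(c,[.647,-.23,.029]))
E
```

```text
mouth [ 0.5766774  -0.02373279  0.1       ] [ 0.57841937 -0.01735165  0.1       ] (array([ 0.58082594, -0.02085864,  0.08249076]), [np.float64(0.0015918795016186163), np.float64(0.0015918795016186932)])
[ 0.64155014 -0.22419124  0.20115999] 0.022 0.7950377008765963
[270.22344597 202.0075091 ]
```

View pics/w2.png

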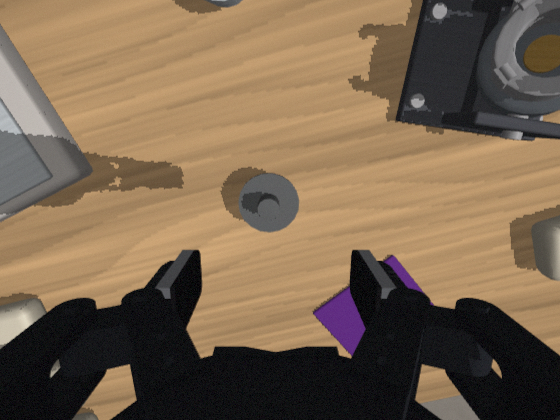

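The cover's flange is centred at (269.5,202.5), so the cover stands at (0.647,-0.230). I'll descend and grasp the boss.

Request:
{"method": "jog_arm", "body": {"deltas": [[0.003, -0.003, -0.035, 0, 0, 0, 0.7], [0.003, -0.003, -0.035, 0, 0, 0, 0.7], [0, 0, -0.035, 0, 0, 0, 0.7], [0, 0, -0.025, 0, 0, 0, 0.7], [0, 0, -0.01, 0, 0, 0, 0.7], [0, 0, -0.005, 0, 0, 0, 0.7], [0, 0, 0, 0, 0, 0, 0.7]]}}

```text
t: 3.75
eef_pos: [0.6476, -0.2319, 0.0566]
tool_rot: [0.001, 0.129, 0.992, 0.0]
contact_force: [-0.8, 0.3, 0.8]
gripper_width: 0.696
grasp_force: 0.0
```

Request:
{"method": "jog_arm", "body": {"deltas": [[0, 0, 0, 0, 0, 0, 0], [0, 0, 0, 0, 0, 0, 0], [0, 0, 0, 0, 0, 0, 0], [0, 0, 0, 0, 0, 0, 0], [0, 0, 0, 0, 0, 0, 0]], "newtons": 50}}

```text
t: 4.25
eef_pos: [0.6475, -0.2326, 0.0567]
tool_rot: [0.001, 0.129, 0.992, 0.0]
contact_force: [-0.4, 1.5, 6.9]
gripper_width: 0.209
grasp_force: 48.8
```

Request:
{"method": "jog_arm", "body": {"deltas": [[0, 0, 0.02, 0, 0, 0, 0], [0, 0, 0.04, 0, 0, 0, 0], [0, 0, 0.045, 0, 0, 0, 0], [-0.02, 0.029, 0.035, 0, 0, 0, 0], [-0.02, 0.029, 0.035, 0, 0, 0, 0], [-0.025, 0.036, 0.02, 0, 0, 0, 0], [-0.025, 0.036, 0.02, 0, 0, 0, 0], [-0.025, 0.036, 0, 0, 0, 0, 0], [-0.025, 0.035, 0, 0, 0, 0, 0], [0, 0, 0, 0, 0, 0, 0]]}}

```text
t: 5.25
eef_pos: [0.5037, -0.0263, 0.2701]
tool_rot: [-0.001, 0.126, 0.992, 0.002]
contact_force: [0.7, -0.2, -1.0]
gripper_width: 0.208
grasp_force: 49.0
```

```bash
python3 - <<'E'
from h import *
c=cam('wrist','w3.png'); o=bot.get_obs(); print(o['eef_pos'],o['gripper_width'],o['contact_force'])
np.savez('w3.npz',**{k:c[k] for k in('eye','R','K','img')})
p=proj(c,[.578,-.021,.1]); print(p)
u,v=(p-[95,70]).astype(int); print(u,v)
m=c['img'][:,:,::-1]; a=m[v:v+140,u:u+190]; cv2.imwrite('pics/w3c.png',np.vstack([cv2.resize(a,(760,560),interpolation=cv2.INTER_CUBIC)]))
E
```

```text
[ 0.50533379 -0.02884986  0.27046245] 0.21193206663497732 [ 0.14390297 -0.86729399 -0.47490463]
[298.55008734 266.02051195]
203 196
```

View pics/w3c.png

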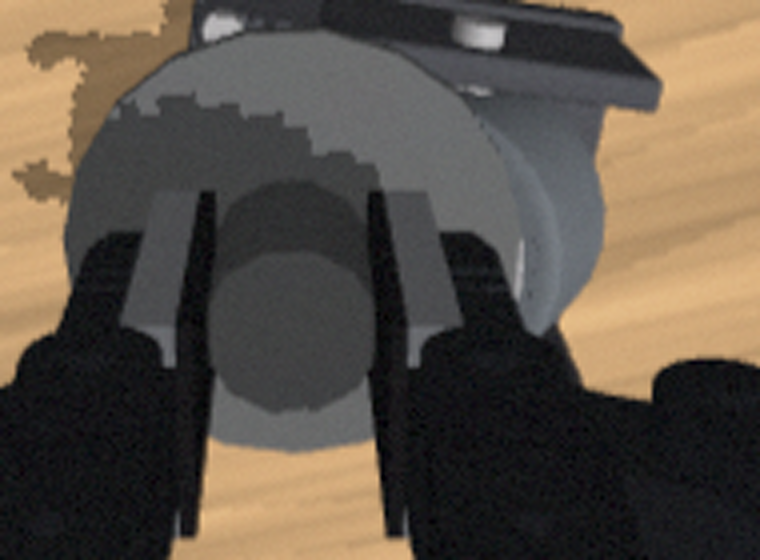

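The cover is held squarely and hides the mouth. I'll tilt to the bearing's axis, offset sideways, so the camera can see the face nearly head-on.

Request:
{"method": "jog_arm", "body": {"deltas": [[0.024, -0.0166, -0.007, 0.0972, -0.039, 0, 0], [0.024, -0.0166, -0.007, 0.0972, -0.039, 0, 0], [0.024, -0.0166, -0.007, 0.0972, -0.039, 0, 0], [0.024, -0.0166, -0.007, 0.0972, -0.039, 0, 0], [0.024, -0.0166, -0.007, 0.0972, -0.039, 0, 0], [0, 0, 0, 0, 0, 0, 0], [0, 0, 0, 0, 0, 0, 0]]}}

```text
t: 6.0
eef_pos: [0.6264, -0.1178, 0.2339]
tool_rot: [0.064, 0.127, 0.958, 0.25]
contact_force: [0.0, 0.7, -1.1]
gripper_width: 0.204
grasp_force: 49.2
```

```bash
python3 - <<'E'
from h import *
c=cam('wrist','w4.png'); o=bot.get_obs(); print(o['eef_pos'],rot(o['tool_rot']).as_matrix().round(3).tolist(),o['q'])
np.savez('w4.npz',**{k:c[k] for k in('eye','R','K','img')})
p=proj(c,[.578,-.021,.1]); print(p)
u,v=np.maximum((p-[80,60]).astype(int),0); print(u,v)
m=c['img'][:,:,::-1]; a=m[v:v+120,u:u+160]; cv2.imwrite('pics/w4c.png',cv2.resize(a,None,fx=5,fy=5,interpolation=cv2.INTER_CUBIC))
E
```

```text
[ 0.62657291 -0.1157747   0.23470327] [[-0.96, 0.208, 0.186], [0.273, 0.843, 0.463], [-0.06, 0.495, -0.867]] [ 0.0380432   0.4756235   0.38731619  1.75789901 -0.80217066  1.10215797
  2.13428556]
[281.95559871 101.20497386]
201 41
```

View pics/w4c.png

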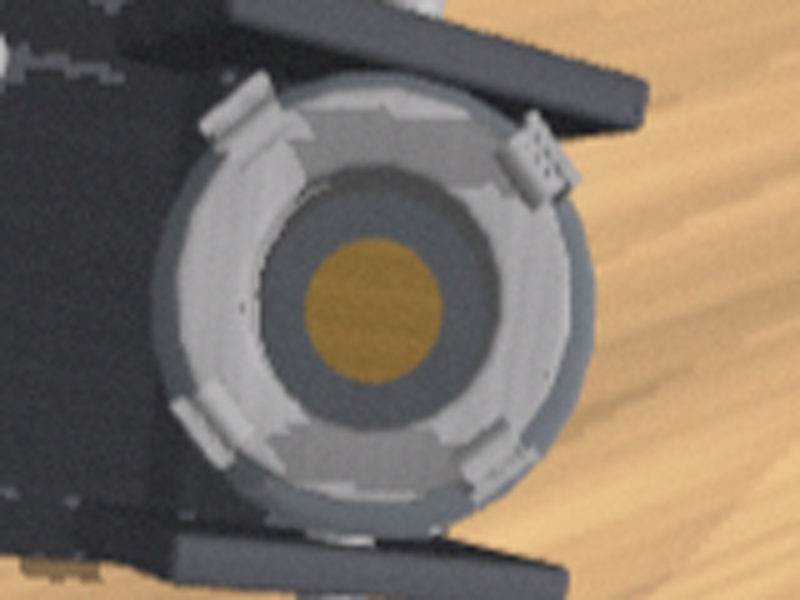

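The view shows the mouth head-on, with the ring centre at crop (375,294), which is full-frame (276,99.8). All four clips are symmetric about it.

```bash
python3 - <<'E'
from h import *
c=dict(np.load('w4.npz')); m=onz(c,276,99.8,.1); print('mouth',m)
n=np.array([-.186,-.464,.866])
for d in (30,45,60): print(d,((proj(c,m-n*d/1e3)-[201,41])*5).round(1))
for z in (.0115,.030): print(z)
o=bot.get_obs(); T=rot(o['tool_rot']).as_matrix(); p=o['eef_pos']
# cover top boss as seen? tip geometry: plug foot 56.5mm below TCP
w=m-p; print('tool-frame mouth offset',(T.T@w).round(4)); 
lat=w-n*(w@n); print('lateral world move',lat.round(4),'axial',(w@n).round(4))
E
```

```text
mouth [ 0.57560963 -0.02606499  0.1       ]
30 [375.  304.8]
45 [375.1 309.4]
60 [375.1 313.6]
0.0115
0.03
tool-frame mouth offset [ 0.0815 -0.0017  0.1488]
lateral world move [-0.0786  0.0207 -0.0058] axial -0.1488
```

The mouth is at (0.5756,-0.0261,0.1), and the axis agrees with the bottom hole's position. I'll move onto the axis and then go in slowly.

Request:
{"method": "jog_arm", "body": {"deltas": [[-0.0231, 0.0139, -0.0149, 0, 0, 0, 0], [-0.0231, 0.0139, -0.0149, 0, 0, 0, 0], [-0.0231, 0.0139, -0.0149, 0, 0, 0, 0], [0.0037, 0.0093, -0.0173, 0, 0, 0, 0], [0, 0, 0, 0, 0, 0, 0], [0, 0, 0, 0, 0, 0, 0]]}}

```text
t: 6.65
eef_pos: [0.5617, -0.0627, 0.1743]
tool_rot: [0.065, 0.123, 0.958, 0.251]
contact_force: [-0.0, -0.4, -1.3]
gripper_width: 0.211
grasp_force: 49.2
```

```bash
cat >> h.py <<'E'
M=np.array([.5756,-.0261,.1]); N=np.array([-.186,-.464,.866])/np.linalg.norm([-.186,-.464,.866])
def st():
    o=bot.get_obs(); T=rot(o['tool_rot']).as_matrix(); w=M-o['eef_pos']
    print('tool-frame mouth offset mm',(T.T@w*1e3).round(1),'axis err deg',np.degrees(np.arccos(min(1,-T[:,2]@N))).round(2),'F tool',(T.T@o['contact_force']).round(1),'t',o['t'],'w',o['gripper_width'])
    print(T.round(3).tolist())
E
python3 -c "
from h import *
st()"
```

```text
tool-frame mouth offset mm [ 1.2 -3.1 83.9] axis err deg 0.02 F tool [-0.  -1.   0.9] t 6.65 w 0.21132499728744375
[[-0.961, 0.204, 0.186], [0.269, 0.844, 0.464], [-0.063, 0.496, -0.866]]
```

Request:
{"method": "jog_arm", "body": {"deltas": [[0.0018, 0.0039, -0.0114, 0, 0, 0, 0], [0.0019, 0.0046, -0.0087, 0, 0, 0, 0], [0.0009, 0.0023, -0.0043, 0, 0, 0, 0], [0.0009, 0.0023, -0.0043, 0, 0, 0, 0], [0, 0, 0, 0, 0, 0, 0]]}}

```text
t: 7.15
eef_pos: [0.5664, -0.0499, 0.1438]
tool_rot: [0.064, 0.125, 0.958, 0.251]
contact_force: [0.2, -0.5, -1.2]
gripper_width: 0.207
grasp_force: 49.2
```

```bash
python3 -c "
from h import *
st()"
```

```text
tool-frame mouth offset mm [ 0.2  0.2 50.7] axis err deg 0.07 F tool [-0.3 -1.   0.8] t 7.15 w 0.20680353502931464
[[-0.961, 0.207, 0.185], [0.271, 0.843, 0.465], [-0.06, 0.496, -0.866]]
```

Request:
{"method": "jog_arm", "body": {"deltas": [[0.0004, 0.0009, -0.0017, 0, 0, 0, 0], [0.0004, 0.0009, -0.0017, 0, 0, 0, 0], [0, 0, 0, 0, 0, 0, 0], [0, 0, 0, 0, 0, 0, 0]]}}

```text
t: 7.55
eef_pos: [0.5675, -0.0486, 0.1413]
tool_rot: [0.065, 0.125, 0.958, 0.251]
contact_force: [-0.1, 0.1, -0.9]
gripper_width: 0.209
grasp_force: 49.2
```

```bash
python3 -c "
from h import *
st()"
```

```text
tool-frame mouth offset mm [ 0.8  0.2 47.7] axis err deg 0.02 F tool [ 0.2 -0.4  0.8] t 7.55 w 0.20876505779179577
[[-0.961, 0.206, 0.186], [0.271, 0.843, 0.464], [-0.061, 0.496, -0.866]]
```

Request:
{"method": "jog_arm", "body": {"deltas": [[0.0003, 0.0007, -0.0013, 0, 0, 0, 0], [0, 0, 0, 0, 0, 0, 0], [0.0002, 0.0005, -0.0009, 0, 0, 0, 0], [0, 0, 0, 0, 0, 0, 0]]}}

```text
t: 7.95
eef_pos: [0.5679, -0.0477, 0.139]
tool_rot: [0.065, 0.125, 0.958, 0.251]
contact_force: [-2.2, -1.4, 1.3]
gripper_width: 0.202
grasp_force: 49.5
```

```bash
python3 -c "
from h import *
st()"
```

```text
tool-frame mouth offset mm [ 0.9  0.5 45.3] axis err deg 0.04 F tool [ 1.7 -1.  -2.2] t 7.95 w 0.2018760613233827
[[-0.96, 0.207, 0.187], [0.272, 0.843, 0.464], [-0.061, 0.496, -0.866]]
```

Contact shows about 3 N, so the cover rests on the clip noses. I'll release it and back off along the axis.

Request:
{"method": "jog_arm", "body": {"deltas": [[0, 0, 0, 0, 0, 0, 0.35], [0, 0, 0, 0, 0, 0, 0.5], [0, 0, 0, 0, 0, 0, 0.6], [-0.0019, -0.0046, 0.0087, 0, 0, 0, 0.6], [-0.0037, -0.0093, 0.0173, 0, 0, 0, 0.7], [-0.0056, -0.0139, 0.026, 0, 0, 0, 0.8], [-0.0056, -0.0139, 0.026, 0, 0, 0, 0.8], [-0.0074, -0.0186, 0.0346, 0, 0, 0, 0.8]]}}

```text
t: 8.75
eef_pos: [0.5429, -0.1076, 0.2524]
tool_rot: [0.064, 0.124, 0.958, 0.251]
contact_force: [0.7, -1.4, 0.4]
gripper_width: 0.8
grasp_force: 0.0
```

Request:
{"method": "jog_arm", "body": {"deltas": [[0, -0.03, 0.02, -0.0972, 0.039, 0, 0.8], [0, -0.03, 0.01, -0.0972, 0.039, 0, 0.8], [-0.01, -0.02, 0, -0.0972, 0.039, 0, 0.8], [-0.02, -0.02, 0, -0.0972, 0.039, 0, 0.8], [-0.02, -0.01, 0, -0.0972, 0.039, 0, 0.8], [-0.02, 0, 0, 0, 0, 0, 0.8], [0, 0, 0, 0, 0, 0, 0.8]]}}

```text
t: 9.45
eef_pos: [0.4716, -0.218, 0.2821]
tool_rot: [-0.0, 0.13, 0.992, 0.0]
contact_force: [0.1, 0.3, -0.5]
gripper_width: 0.798
grasp_force: 0.0
```

```bash
python3 - <<'E'
from h import *
c=cam('wrist','w5.png'); t=cam('top','t5.png'); o=bot.get_obs(); print(o['eef_pos'],rot(o['tool_rot']).as_matrix().round(3).tolist(),o['q'])
np.savez('w5.npz',**{k:c[k] for k in('eye','R','K','img')})
print(proj(c,[.452,-.214,.036]),proj(c,M))
b=cv2.resize(t['img'][:,:,::-1][150:250,320:420],(350,420),interpolation=cv2.INTER_CUBIC)
w=c['img'][:,:,::-1]
cv2.imwrite('pics/v5.png',np.hstack([cv2.resize(w,(440,330),interpolation=cv2.INTER_AREA),cv2.resize(b,(330,330))]))
E
```

```text
[ 0.47396439 -0.21781349  0.2823037 ] [[-0.967, 0.257, 0.002], [0.257, 0.967, 0.0], [-0.001, 0.001, -1.0]] [-0.18342161  0.2082085   0.57982437  1.91618732 -0.13183911  1.05296089
  1.76316349]
[273.70412105 162.92117227] [487.27149856 242.27023712]
```

View pics/v5.png

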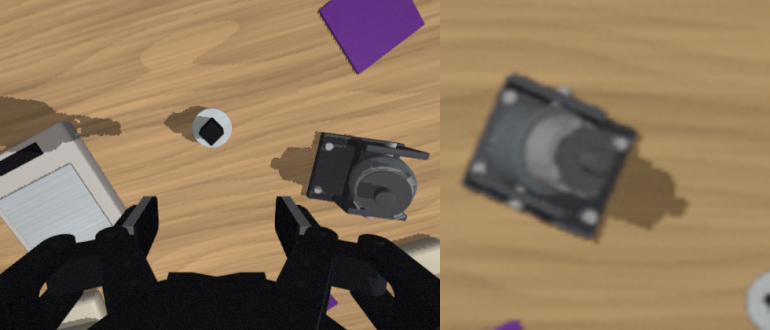

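The cover sits in the mouth, with the cover near (383,195) in the left panel. The tool's disc is near full-frame (270,163). I'll measure the tool's centre and handle yaw by masks.

```bash
python3 - <<'E'
from h import *
c=dict(np.load('w5.npz')); im=c['img']; g=im.max(2).astype(int); s=g-im.min(2)
u0,v0,u1,v1=225,125,320,215; sub=np.s_[v0:v1,u0:u1]
def big(m):
    k=max(cv2.findContours(m.astype(np.uint8),0,2)[0],key=cv2.contourArea); return k+np.array([u0,v0])
blk=big((g[sub]<45)); 
lt=big(((s[sub]<40)&(g[sub]>110))|(g[sub]<45))
print('black rect',cv2.minAreaRect(blk),cv2.contourArea(blk),'disc',cv2.minEnclosingCircle(cv2.convexHull(lt)),cv2.contourArea(lt))
box=cv2.approxPolyDP(blk,4,True)[:,0]; print(box.tolist())
W=[onz(c,*p,.086)[:2] for p in box]; print(np.round(W,4).tolist())
bx=cv2.boxPoints(cv2.minAreaRect(blk)); Wb=np.array([onz(c,*p,.086)[:2] for p in bx]); e=np.diff(Wb,axis=0); print('edge angles',np.degrees(np.arctan2(e[:,1],e[:,0])),np.linalg.norm(e,axis=1),Wb.mean(0))
print('disc ctr',onz(c,*cv2.minEnclosingCircle(cv2.convexHull(lt))[0],.036))
E
```

```text
black rect ((268.5000305175781, 167.0), (24.748735427856445, 26.16295051574707), 45.0) 595.0 disc ((269.22247314453125, 162.26673889160156), 25.622037887573242) 1942.5
[[270, 150], [253, 169], [268, 184], [283, 170]]
[[0.4331, -0.2124], [0.4466, -0.2334], [0.4648, -0.2231], [0.4551, -0.2051]]
edge angles [119.59523367  30.31988706 -59.61008009] [0.02558353 0.02406227 0.02594535] [ 0.44871851 -0.21819518]
disc ctr [ 0.44998018 -0.21871298  0.036     ]
```

The tool is at (0.450,-0.2185), with handle sides at about 29.5°. I'll turn -45.5° and come down.

Request:
{"method": "jog_arm", "body": {"deltas": [[-0.004, 0, -0.02, 0, 0, -0.1323, 0.7], [-0.004, 0, -0.02, 0, 0, -0.1323, 0.7], [-0.004, 0, -0.02, 0, 0, -0.1323, 0.7], [-0.004, 0, -0.02, 0, 0, -0.1323, 0.7], [-0.004, 0, -0.02, 0, 0, -0.1323, 0.7], [-0.003, 0, -0.02, 0, 0, -0.1323, 0.7], [0, 0, 0, 0, 0, 0, 0.7], [0, 0, 0, 0, 0, 0, 0.7]]}}

```text
t: 10.35
eef_pos: [0.4514, -0.218, 0.1619]
tool_rot: [0.0, 0.501, 0.865, -0.0]
contact_force: [0.2, -0.2, -0.9]
gripper_width: 0.697
grasp_force: 0.0
```

```bash
python3 - <<'E'
from h import *
for i in range(2): c=cam('wrist','w6.png'); o=bot.get_obs(); print(o['eef_pos'],np.degrees(rot(o['tool_rot']).as_euler('xyz')),o['q'])
im=c['img']; g=im.max(2).astype(int); s=g-im.min(2); p=proj(c,[.45,-.2185,.036]); print(p)
u0,v0=(p-60).astype(int); sub=np.s_[max(v0,0):v0+120,u0:u0+120]
lt=max(cv2.findContours((((s[sub]<40)&(g[sub]>110))).astype(np.uint8),0,2)[0],key=cv2.contourArea)+np.array([u0,max(v0,0)])
ctr,r=cv2.minEnclosingCircle(cv2.convexHull(lt)); print(ctr,r,'tool',onz(c,*ctr,.036))
E
```

```text
[ 0.45182055 -0.21816666  0.1624013 ] [1.79962182e+02 6.60213670e-02 1.19863716e+02] [-0.2244739   0.36786003  0.67735924  2.08543197 -0.32280177  0.78956559
  1.17158315]
[ 0.45197898 -0.21817455  0.16268167] [1.79916247e+02 8.69089686e-02 1.19833991e+02] [-0.2245413   0.36719767  0.67745683  2.08539825 -0.32294629  0.78940123
  1.17118317]
[272.98907047 206.35508873]
(274.16741943359375, 205.23619079589844) 36.160274505615234 tool [ 0.45035236 -0.21724461  0.036     ]
```

Request:
{"method": "jog_arm", "body": {"deltas": [[-0.0015, 0, -0.035, 0, 0, 0, 0.7], [0, 0, -0.035, 0, 0, 0, 0.7], [0, 0, -0.02, 0, 0, 0, 0.7], [0, 0, -0.011, 0, 0, 0, 0.7], [0, 0, 0, 0, 0, 0, 0.7], [0, 0, 0, 0, 0, 0, 0.4], [0, 0, 0, 0, 0, 0, 0], [0, 0, 0, 0, 0, 0, 0], [0, 0, 0, 0, 0, 0, 0], [0, 0, 0, 0, 0, 0, 0]], "newtons": 90}}

```text
t: 11.45
eef_pos: [0.4502, -0.218, 0.0619]
tool_rot: [0.001, 0.502, 0.865, 0.0]
contact_force: [-0.7, 0.2, 6.1]
gripper_width: 0.269
grasp_force: 88.0
```

```bash
python3 - <<'E'
from h import *
for i in range(3): bot.read_camera('wrist'); o=bot.get_obs(); print(o['eef_pos'],np.degrees(rot(o['tool_rot']).as_euler('xyz')),o['contact_force'],o['gripper_width'])
E
```

```text
[ 0.45025505 -0.21800285  0.06194645] [1.79884123e+02 8.95935506e-02 1.19694524e+02] [-0.68016346  0.67077367  5.34190407] 0.26847664278273126
[ 0.45026265 -0.21797069  0.0619498 ] [1.79884969e+02 8.88357297e-02 1.19702785e+02] [-0.59908721  0.09559342  6.49751744] 0.2702868207940564
[ 0.45025328 -0.21799803  0.06195016] [1.79883975e+02 8.96896289e-02 1.19697287e+02] [-1.12606916  0.20102195  5.05611774] 0.2687038216933453
```

Request:
{"method": "jog_arm", "body": {"deltas": [[0, 0, 0.018, 0, 0, 0, 0], [0, 0, 0.04, 0, 0, 0, 0], [0, 0, 0.045, 0, 0, 0, 0], [0, 0, 0.045, 0, 0, 0, 0], [0, 0, 0.05, 0, 0, 0, 0], [0.02, 0.026, -0.008, 0.0972, -0.039, 0, 0], [0.02, 0.026, -0.008, 0.0972, -0.039, 0, 0], [0.02, 0.026, -0.008, 0.0972, -0.039, 0, 0], [0.02, 0.026, -0.008, 0.0972, -0.039, 0, 0], [0.02, 0.026, -0.008, 0.0972, -0.039, 0, 0]]}}

```text
t: 12.6
eef_pos: [0.5498, -0.0869, 0.219]
tool_rot: [-0.037, 0.485, 0.835, 0.258]
contact_force: [0.1, 1.0, -3.5]
gripper_width: 0.27
grasp_force: 89.5
```

Request:
{"method": "jog_arm", "body": {"deltas": [[0, 0, 0, 0, 0, 0, 0], [0, 0, 0, 0, 0, 0, 0], [0, 0, 0, 0, 0, 0, 0]]}}

```text
t: 12.9
eef_pos: [0.5489, -0.0885, 0.219]
tool_rot: [-0.037, 0.485, 0.835, 0.256]
contact_force: [0.3, 0.1, -3.2]
gripper_width: 0.269
grasp_force: 90.0
```

```bash
python3 - <<'E'
from h import *
st(); cam('wrist','w7.png'); st(); print(bot.get_obs()['q'], bot.get_obs()['eef_pos'])
E
```

```text
tool-frame mouth offset mm [ -1.5   0.5 137. ] axis err deg 0.1 F tool [-1.1 -1.   2.9] t 12.9 w 0.2693274324191003
[[-0.526, 0.83, 0.187], [0.792, 0.398, 0.463], [0.31, 0.391, -0.867]]
tool-frame mouth offset mm [-1.600e+00  1.000e-01  1.371e+02] axis err deg 0.09 F tool [-0.9 -1.2  3.3] t 12.95 w 0.26719065239502443
[[-0.526, 0.83, 0.187], [0.792, 0.398, 0.463], [0.309, 0.392, -0.867]]
[-0.10981791  0.38567731  0.54265726  1.97316047 -0.8630934   1.04687124
  1.45159157] [ 0.54902652 -0.08837643  0.21921605]
```

View pics/w7.png

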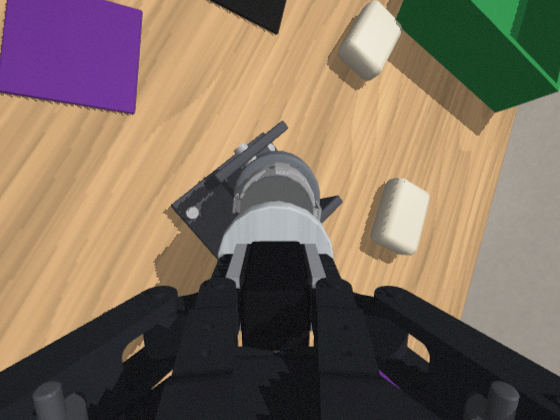

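The tool hangs aligned over the cover in the mouth, with the tool axis near column 276 and the ring near 277. I'll go in along the axis.

Request:
{"method": "jog_arm", "body": {"deltas": [[0.0036, 0.0058, -0.0135, 0, 0, 0, 0], [0.0028, 0.007, -0.013, 0, 0, 0, 0], [0.0009, 0.0023, -0.0043, 0, 0, 0, 0], [0.0009, 0.0023, -0.0043, 0, 0, 0, 0], [0.0009, 0.0023, -0.0043, 0, 0, 0, 0], [0.0009, 0.0023, -0.0043, 0, 0, 0, 0], [0, 0, 0, 0, 0, 0, 0], [0, 0, 0, 0, 0, 0, 0]]}}

```text
t: 13.75
eef_pos: [0.5593, -0.0658, 0.175]
tool_rot: [-0.037, 0.485, 0.835, 0.256]
contact_force: [-0.2, -0.3, -3.5]
gripper_width: 0.271
grasp_force: 89.9
```

```bash
python3 -c "
from h import *
st()"
```

```text
tool-frame mouth offset mm [-0.5 -0.1 86.4] axis err deg 0.02 F tool [-1.2 -1.6  2.9] t 13.75 w 0.2713217788293981
[[-0.526, 0.83, 0.186], [0.791, 0.398, 0.464], [0.311, 0.392, -0.866]]
```

Request:
{"method": "jog_arm", "body": {"deltas": [[0.0004, 0.0009, -0.0017, 0, 0, 0, 0], [0.0004, 0.0009, -0.0017, 0, 0, 0, 0], [0.0002, 0.0005, -0.0009, 0, 0, 0, 0], [0.0002, 0.0005, -0.0009, 0, 0, 0, 0], [0, 0, 0, 0, 0, 0, 0]], "newtons": 110}}

```text
t: 14.25
eef_pos: [0.5606, -0.0628, 0.1698]
tool_rot: [-0.037, 0.485, 0.835, 0.256]
contact_force: [0.4, 0.2, -3.1]
gripper_width: 0.265
grasp_force: 108.0
```

```bash
python3 -c "
from h import *
st()"
```

```text
tool-frame mouth offset mm [-0.6 -0.3 80.3] axis err deg 0.03 F tool [-1.  -0.7  2.8] t 14.25 w 0.26542203888024735
[[-0.526, 0.83, 0.186], [0.791, 0.398, 0.464], [0.311, 0.392, -0.866]]
```

Request:
{"method": "jog_arm", "body": {"deltas": [[0.0002, 0.0005, -0.0009, 0, 0, 0, 0], [0.0002, 0.0005, -0.0009, 0, 0, 0, 0], [0.0002, 0.0005, -0.0009, 0, 0, 0, 0], [0, 0, 0, 0, 0, 0, 0]]}}

```text
t: 14.65
eef_pos: [0.5611, -0.0616, 0.1669]
tool_rot: [-0.037, 0.485, 0.835, 0.256]
contact_force: [-0.3, -2.5, -0.4]
gripper_width: 0.27
grasp_force: 108.5
```

```bash
python3 -c "
from h import *
st()"
```

```text
tool-frame mouth offset mm [-0.3 -0.1 77.1] axis err deg 0.04 F tool [-1.9 -1.4 -0.9] t 14.65 w 0.26971710574035557
[[-0.526, 0.83, 0.187], [0.792, 0.398, 0.464], [0.31, 0.392, -0.866]]
```

Request:
{"method": "jog_arm", "body": {"deltas": [[0.0002, 0.0005, -0.0009, 0, 0, 0, 0], [0.0002, 0.0005, -0.0009, 0, 0, 0, 0], [0.0002, 0.0005, -0.0009, 0, 0, 0, 0], [0, 0, 0, 0, 0, 0, 0]]}}

```text
t: 15.05
eef_pos: [0.5612, -0.0588, 0.1636]
tool_rot: [-0.038, 0.485, 0.835, 0.256]
contact_force: [0.8, -0.4, -3.6]
gripper_width: 0.266
grasp_force: 108.4
```

```bash
python3 -c "
from h import *
st()"
```

```text
tool-frame mouth offset mm [-1.6  0.2 72.9] axis err deg 0.11 F tool [-1.9 -0.9  3.1] t 15.05 w 0.2661342763309018
[[-0.527, 0.83, 0.184], [0.79, 0.399, 0.465], [0.312, 0.391, -0.866]]
```

Request:
{"method": "jog_arm", "body": {"deltas": [[0.0002, 0.0005, -0.0009, 0, 0, 0, 0], [0.0002, 0.0005, -0.0009, 0, 0, 0, 0], [0.0002, 0.0005, -0.0009, 0, 0, 0, 0], [0, 0, 0, 0, 0, 0, 0]]}}

```text
t: 15.45
eef_pos: [0.562, -0.0585, 0.1621]
tool_rot: [-0.038, 0.485, 0.835, 0.256]
contact_force: [-3.7, -1.0, 2.7]
gripper_width: 0.271
grasp_force: 109.2
```

```bash
python3 -c "
from h import *
st()"
```

```text
tool-frame mouth offset mm [-0.9 -0.1 71.3] axis err deg 0.05 F tool [ 1.9 -2.4 -3.5] t 15.45 w 0.27102674764034146
[[-0.526, 0.83, 0.186], [0.791, 0.398, 0.465], [0.312, 0.392, -0.866]]
```

Request:
{"method": "jog_arm", "body": {"deltas": [[0.0002, 0.0005, -0.0009, 0, 0, 0, 0], [0.0002, 0.0005, -0.0009, 0, 0, 0, 0], [0, 0, 0, 0, 0, 0, 0]]}}

```text
t: 15.75
eef_pos: [0.562, -0.0586, 0.1619]
tool_rot: [-0.037, 0.485, 0.835, 0.257]
contact_force: [-12.5, -5.3, 18.2]
gripper_width: 0.267
grasp_force: 111.6
```

```bash
python3 -c "
from h import *
st()"
```

```text
tool-frame mouth offset mm [-0.8 -0.2 71.2] axis err deg 0.14 F tool [  8.   -5.4 -20.5] t 15.75 w 0.2668339194854082
[[-0.526, 0.83, 0.187], [0.791, 0.397, 0.466], [0.312, 0.393, -0.865]]
```

Request:
{"method": "jog_arm", "body": {"deltas": [[0.0002, 0.0005, -0.0009, 0, 0, 0, 0], [0.0002, 0.0005, -0.0009, 0, 0, 0, 0], [0, 0, 0, 0, 0, 0, 0]], "newtons": 120}}

```text
t: 16.05
eef_pos: [0.5621, -0.0587, 0.1618]
tool_rot: [-0.037, 0.486, 0.834, 0.258]
contact_force: [-20.6, -8.6, 34.3]
gripper_width: 0.266
grasp_force: 117.6
```

```bash
python3 -c "
from h import *
st(); print(bot.get_obs()['torque'])"
```

```text
tool-frame mouth offset mm [-0.6 -0.3 71.2] axis err deg 0.23 F tool [ 14.7  -7.  -37.5] t 16.05 w 0.26636228475617657
[[-0.526, 0.829, 0.189], [0.791, 0.395, 0.467], [0.312, 0.395, -0.864]]
[1.1606677  2.84835179 1.74728281]
```

Hard stop at 71.2 mm with about 40 N, which matches fully home (71 mm). I'll back off and look at the clips.

Request:
{"method": "jog_arm", "body": {"deltas": [[-0.001, -0.0025, 0.0046, 0, 0, 0, 0], [-0.0018, -0.0046, 0.0087, 0, 0, 0, 0], [-0.0028, -0.007, 0.013, 0, 0, 0, 0], [-0.0028, -0.007, 0.013, 0, 0, 0, 0], [-0.0045, -0.011, 0.0208, 0, 0, 0, 0], [0.0105, -0.0158, -0.0062, 0, 0, 0, 0], [0.0105, -0.0158, -0.0062, 0, 0, 0, 0], [0.0105, -0.0158, -0.0062, 0, 0, 0, 0], [0, 0, 0, 0, 0, 0, 0]]}}

```text
t: 16.95
eef_pos: [0.5824, -0.1388, 0.1994]
tool_rot: [-0.036, 0.486, 0.835, 0.255]
contact_force: [-0.7, -0.4, -3.9]
gripper_width: 0.264
grasp_force: 117.7
```

```bash
python3 - <<'E'
from h import *
st(); c=cam('wrist','w8.png'); np.savez('w8.npz',**{k:c[k] for k in('eye','R','K','img')})
p=proj(c,M); print(p, proj(c,M+.0255*0+N*.031),'loose boss',proj(c,M+N*.0415))
u,v=np.maximum((p-[70,55]).astype(int),0); print(u,v)
cv2.imwrite('pics/w8c.png',cv2.resize(c['img'][v:v+110,u:u+140,::-1],None,fx=5,fy=5,interpolation=cv2.INTER_CUBIC))
E
```

```text
tool-frame mouth offset mm [ 62.4   0.2 136.9] axis err deg 0.2 F tool [-1.2 -2.2  3.1] t 16.95 w 0.2641573096241891
[[-0.524, 0.831, 0.188], [0.794, 0.397, 0.461], [0.309, 0.391, -0.867]]
[276.28610948 125.20346288] [276.37776781 125.92474103] loose boss [276.41478103 126.21600562]
206 70
```

View pics/w8c.png

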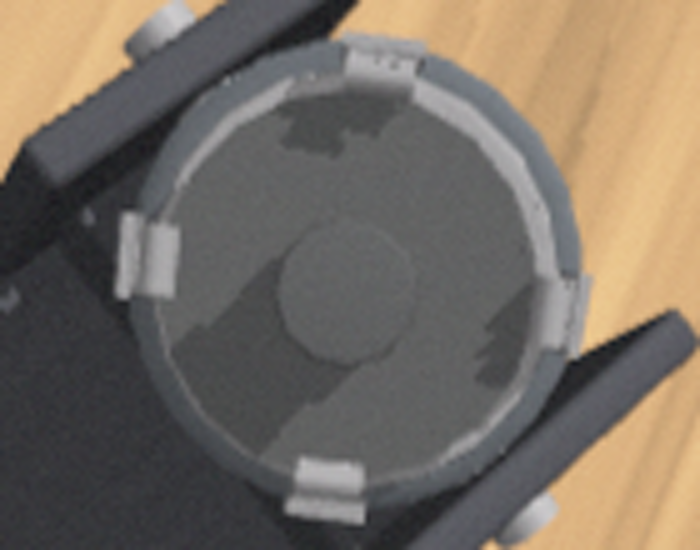

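The crop shows all four clips over the flange rim at (150,255), (385,65), (560,310) and (330,490). The flange's apparent size matches the home depth. That was my last picture to view, so the rest goes by numbers. Next I carry the tool to the black mat.

Request:
{"method": "jog_arm", "body": {"deltas": [[0, -0.005, 0.03, -0.0972, 0.039, 0, 0], [0, -0.005, 0.03, -0.0972, 0.039, 0, 0], [0, 0, 0.03, -0.0972, 0.039, 0, 0], [0, 0, 0.02, -0.0972, 0.039, 0, 0], [0, 0, 0, -0.0972, 0.039, 0, 0], [-0.015, 0.04, 0, 0, 0, 0, 0], [-0.015, 0.04, 0, 0, 0, 0, 0], [-0.015, 0.04, 0, 0, 0, 0, 0], [-0.015, 0.04, 0, 0, 0, 0, 0], [-0.015, 0.04, 0, 0, 0, 0, 0]]}}

```text
t: 18.0
eef_pos: [0.5048, 0.0559, 0.3099]
tool_rot: [-0.001, 0.502, 0.865, 0.001]
contact_force: [0.6, 0.9, -3.9]
gripper_width: 0.266
grasp_force: 119.0
```

Request:
{"method": "jog_arm", "body": {"deltas": [[-0.015, 0.04, -0.01, 0, 0, 0, 0], [-0.015, 0.04, -0.02, 0, 0, 0, 0], [-0.01, 0.04, -0.02, 0, 0, 0, 0], [-0.005, 0.03, -0.02, 0, 0, 0, 0], [0, 0, 0, 0, 0, 0, 0], [0, 0, 0, 0, 0, 0, 0]]}}

```text
t: 18.6
eef_pos: [0.4606, 0.2045, 0.2395]
tool_rot: [-0.0, 0.502, 0.865, -0.001]
contact_force: [1.2, -1.1, -2.2]
gripper_width: 0.266
grasp_force: 118.8
```

```bash
python3 - <<'E'
from h import *
t0=cv2.imread('pics/top0.png'); t=cam('top')
g=t0.max(2)[200:275,235:310]; k=max(cv2.findContours((g<45).astype(np.uint8),0,2)[0],key=cv2.contourArea)
r=cv2.minAreaRect(k); u=np.array(r[0])+[235,200]; print('top mat',r,onz(t,*u,.004))
c=cam('wrist'); im=c['img']; o=bot.get_obs(); print(o['eef_pos'],np.degrees(rot(o['tool_rot']).as_euler('xyz')))
p=proj(c,[.456,.231,.004]); print(p)
np.savez('w9.npz',**{k:c[k] for k in('eye','R','K','img')})
t1=onz(c,*p,.004)
m=(im.max(2)<50).astype(np.uint8); print(cv2.connectedComponentsWithStats(m)[2])
E
```

```text
top mat ((35.7115364074707, 38.05769348144531), (34.12420654296875, 34.3203239440918), 78.69007110595703) [0.45596712 0.23187003 0.004     ]
[0.46187744 0.20308645 0.24027118] [ 1.79961475e+02 -1.39652934e-02  1.19594886e+02]
[283.53340295 158.16894553]
[[     0      0    560    420 165394]
 [   224     93    122    121   9399]
 [     0    242    560    178  60275]
 [   319    255     14      9     90]
 [   323    265     12      3     34]
 [   368    318      1      3      3]
 [   207    353      1      1      1]
 [    51    387      1      1      1]
 [    57    408      2      1      2]
 [    57    410      1      1      1]]
```

```bash
python3 - <<'E'
from h import *
c=dict(np.load('w9.npz')); m=(c['img'].max(2)<50).astype(np.uint8); m[235:]=0
k=max(cv2.findContours(m,0,2)[0],key=cv2.contourArea); r=cv2.minAreaRect(k); b=cv2.boxPoints(r)
W=np.array([onz(c,*p,.004) for p in b]); print(r,cv2.contourArea(k),W.round(4).tolist(),W.mean(0),np.linalg.norm(np.diff(W,axis=0),axis=1))
E
```

```text
((282.5000305175781, 156.0), (100.87665557861328, 99.61174011230469), 18.434947967529297) 9216.5 [[0.4092, 0.1669, 0.004], [0.392, 0.2726, 0.004], [0.4963, 0.2949, 0.004], [0.5222, 0.1882, 0.004]] [0.45492019 0.23062737 0.004     ] [0.10712406 0.1066331  0.10986455]
```

Request:
{"method": "jog_arm", "body": {"deltas": [[-0.003, 0.013, -0.02, 0, 0, 0, 0], [-0.003, 0.014, -0.03, 0, 0, 0, 0], [0, 0, -0.04, 0, 0, 0, 0], [0, 0, -0.035, 0, 0, 0, 0], [0, 0, -0.02, 0, 0, 0, 0], [0, 0, -0.015, 0, 0, 0, 0], [0, 0, -0.006, 0, 0, 0, 0], [0, 0, -0.003, 0, 0, 0, 0], [0, 0, -0.002, 0, 0, 0, 0], [0, 0, 0, 0, 0, 0, 0]]}}

```text
t: 19.7
eef_pos: [0.4562, 0.2313, 0.0692]
tool_rot: [0.0, 0.502, 0.865, 0.001]
contact_force: [0.2, 0.1, -3.4]
gripper_width: 0.264
grasp_force: 118.9
```

Request:
{"method": "jog_arm", "body": {"deltas": [[0, 0, -0.001, 0, 0, 0, 0], [0, 0, -0.001, 0, 0, 0, 0], [0, 0, 0, 0, 0, 0, 0], [0, 0, 0, 0, 0, 0, 0]]}}

```text
t: 20.1
eef_pos: [0.4557, 0.2312, 0.0666]
tool_rot: [0.0, 0.502, 0.865, 0.0]
contact_force: [0.9, -0.8, -4.4]
gripper_width: 0.268
grasp_force: 118.9
```

Request:
{"method": "jog_arm", "body": {"deltas": [[0, 0, -0.0005, 0, 0, 0, 0], [0, 0, -0.0005, 0, 0, 0, 0], [0, 0, 0, 0, 0, 0, 0], [0, 0, 0, 0, 0, 0, 0]]}}

```text
t: 20.5
eef_pos: [0.4557, 0.2313, 0.066]
tool_rot: [-0.0, 0.502, 0.865, 0.0]
contact_force: [-2.3, -0.7, 5.8]
gripper_width: 0.258
grasp_force: 120.8
```

Contact. I'll release gently, reducing the grip first, and withdraw straight up.

Request:
{"method": "jog_arm", "body": {"deltas": [[0, 0, 0, 0, 0, 0, 0.28], [0, 0, 0, 0, 0, 0, 0.32], [0, 0, 0, 0, 0, 0, 0.4], [0, 0, 0, 0, 0, 0, 0.55], [0, 0, 0, 0, 0, 0, 0.7], [0, 0, 0.01, 0, 0, 0, 0.7], [0, 0, 0.03, 0, 0, 0, 0.7], [0, 0, 0.045, 0, 0, 0, 0.7], [0, 0, 0.045, 0, 0, 0, 0.7], [0, 0, 0.03, 0, 0, 0, 0.7]], "newtons": 20}}

```text
t: 21.5
eef_pos: [0.4565, 0.231, 0.229]
tool_rot: [0.001, 0.503, 0.864, 0.002]
contact_force: [1.3, -1.3, -0.4]
gripper_width: 0.696
grasp_force: 0.0
```

```bash
python3 - <<'E'
from h import *
c=cam('wrist','w10.png'); im=c['img']; g=im.max(2).astype(int); s=g-im.min(2); p=proj(c,[.455,.231,.04]); print(p)
u0,v0=np.maximum((p-55).astype(int),0); sub=np.s_[v0:v0+110,u0:u0+110]
k=max(cv2.findContours(((s[sub]<40)&(g[sub]>110)).astype(np.uint8),0,2)[0],key=cv2.contourArea)+np.array([u0,v0])
ctr,r=cv2.minEnclosingCircle(cv2.convexHull(k)); print(ctr,r,onz(c,*ctr,.04),'exp r',.029*c['K'][0,0]/(c['eye'][2]-.04))
t=cam('top','t10.png'); a=cv2.imread('pics/top0.png').astype(int); b=cv2.imread('pics/t10.png').astype(int)
for n,(u,v) in dict(soapA=(263,181),soapB=(326,135),tub=(190,210)).items():
    f=lambda q:(lambda m:[m['m10']/m['m00'],m['m01']/m['m00'],m['m00']])(cv2.moments(((q.min(2)>140)[v-22:v+22,u-25:u+25]).astype(np.uint8),True))
    print(n,np.round(f(a),1),np.round(f(b),1))
E
```

```text
[273.35792006 190.09921263]
(274.4705810546875, 190.05882263183594) 29.09307098388672 [0.45592519 0.23157241 0.04      ] exp r 30.28734551018628
soapA [ 23.3  20.5 469. ] [ 23.4  20.5 482. ]
soapB [ 24.3  20.7 480. ] [ 24.3  20.7 490. ]
tub [ 33.9  21.4 985. ] [ 34.   21.4 991. ]
```

The tool stands upright in the middle of the mat, and the soap bars and tub haven't moved. Handing in.

```bash
python3 -c "
from station import bot
print(bot.hand_in())"
```

```text
the job is handed in; nothing more can be done
None
```

The job is handed in: the cover is pressed home under all four clips, the seating tool stands upright in the middle of the black mat, and the soap bars and tub are where they were; I viewed 11 pictures, one over the limit of 10.

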